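# Load a test cartridge under the reader's self-closing light cover

### The arm

A 6-joint arm with a two-finger parallel gripper is mounted at the origin on a cart in front of the work surface, level with it; the furniture and walls round the work are solid. World frame = base frame: x ahead of the robot, y to its left, z up, the work surface at z = 0. Lengths are in mm, angles in rad, forces in N, time in s.
With the tool pointing down it reaches from about 275 to 975 mm from the base axis. Payload 8.4 kg.
Tool frame: the origin (TCP) lies at the very end of the fingers, on their centre line; the grasp point (between the pads) lies 19 mm behind it; z points along the fingers, y is the line along which they close (so a half turn about z gives the same grasp; the last joint's range is limited). The gripper opens to 92 mm and grips with 3 to 60 N. Pads are 20 mm wide; open, the fingers measure 128 mm over their backs; the gripper's body (75 mm by 189 mm) begins 69 mm behind the grasp point.
Start: joints at [-0.002, 0.353, 1.633, -0, 1.155, -0.002], TCP at [625.002, -0, 214.583] pointing down, gripper open.
Joint ranges: [-2.63, 2.63], [-0.92, 2.1], [0.06, 2.66], [-1.3, 4.44], [0, 2.69], [-3.02, 3.02]. Speed limits (rad/s): [2.22, 2.22, 2.79, 3.14, 3.14, 3.14].

### API

Orientations are given as a unit quaternion [x, y, z, w].
In Python, from bench import * gives the robot as it stands. The module is installed in compiled form; this text tells all that it offers.
- The arm moves only by the shell command python3 -m crank 'ROWS' [FORCE]. ROWS is JSON, one flat list of numbers, 7 for each row, row after row: the turn, a rotation vector about the world's x, y, z in degrees, then the shift along the world's x, y, z in m, then the finger opening in m, from 0 to 0.0919. A call has 1 to 8 rows; each row shifts and turns the commanded pose from where the row before left it; what a row does not reach is not made up. A row lasts 1/12 s, in which the tool goes at most 41.7 mm and 7.16 degrees, less where a joint would pass 70% of its speed; a pose out of reach is approached as far as the arm can. A call with a gripper value outside its range is refused whole. The fingers move at their own pace and stop on an object; FORCE is the grip in N (left out, the last holds). Time passes only in rows, so rows that do not move let the fingers close. It gives the time, the measured TCP pose, the force, the opening and the grip force at its end, in the units of the state.
- read_state(): the state, without advancing time (a new reading comes with each control period).
- get_image(name): name is "scene" or "side" or "wrist"; returns a dict with "img" (480x640x3 uint8, red, green, blue), "z_map" (480x640 float32, mm along the optical axis (not along the pixel's ray), 0 where there is no reading), "mtx" (3x3 intrinsics, pixels), "eye" and "rotation" of the camera in the world; the wrist camera has in their place "tool_from_camera" (4x4, takes a point from camera to tool coordinates, whose origin is the TCP and whose axes are the flange's). Camera axes: x right, y up, looking along -z (the intrinsics and any distortion apply to the point x, -y, -z); pixel columns grow to the right and rows downward; lengths in mm; the calibration is good to about 2 mm. A picture is of the moment at which its call begins: read the wrist's pose just before it.
- hand_in(): hands the job in; it is judged then, once.
The state is a dict: "time_s": time; "qpos": joint angles; "qvel": joint speeds; "tau": joint torques, N m; "tcp_pos": TCP position; "orientation": TCP orientation; "force": force on the tool from outside, world axes, zero at the start; "ft_torque": the same for the moment, N m; "width": finger opening in mm; "grip_force": force on a finger pad.
Only numpy, scipy, OpenCV 4.12 (cv2) and the standard library are available. Lean on these libraries where they do the work, as an engineer would, in place of code of your own. Each camera call takes 0.05 s, during which the arm holds its last target. There are 200 camera calls.

### The job

Load the white test cartridge that lies in the loading lane of the cartridge reader: press the blue paddle down with one fingertip to hold the spring-closed light cover open, and meanwhile push the cartridge along the lane with the other fingertip until it is fully home against the stop. Then draw back and let the cover close completely over it. Only push the cartridge, never grip or lift it, and leave everything else on the bench alone.

Things in the scene. Friction and masses are not known exactly. Their poses are not given: they have to be found in the camera images.
- reader: cartridge reader, white bench instrument, fixed, 212 long x 96 wide x 92 mm high. Origin: at bench level straight under the hinge shaft, in the plane of the cover's front edge. Own x points along the loading lane into the reader (the push direction), y to the left, z up. Left of the shaft, under the paddle, the deck is only 18 high. The raised head behind the lane begins at reader x = 64.
- lane_mouth (a point): on the lane's floor and centre line, under the cover's front edge; reader-frame mm (0, -23, 50), axes as the reader's. The black lane runs along x from -98 to the stop at x = 59; it is 24 wide inside between guide walls 4 high and 3 thick, floor at z = 50, and open from above in front of the cover.
- lane_stop (a point): point on the stop that ends the lane, on its centre line, 7 mm above its floor (reader-frame mm 59, -23, 57), axes as the reader's. The cartridge's front face touches it when fully home.
- light_cover (a joint): angle (rad) of black cover and paddle, one rigid moulding: 0 closed, 1.9 fully open. A spring shuts it when let go; holding the paddle takes up to 6 N. Closed, a front baffle hangs to 7 mm above the lane floor, so the cartridge cannot enter, and pushing the baffle does not open it. From 1.2 rad the cartridge passes, from 1.4 also a fingertip. It cannot shut on a cartridge that stands out.
- shaft (a point): on the axis of the cover's hinge shaft (8 mm thick, along x) at the cover's front edge; reader-frame mm (0, 0, 62). The cover hoods the lane from x = 0 to 62, its underside 16 above the lane floor. Opening swings its right edge, 37 from the shaft, up until it stands upright over the shaft, about 50 above the lane floor: keep that space free between the fingers.
- paddle_edge (a point): middle of the paddle's outer edge, upper face; moves with it. Paddle: flat grey plate, ribbed blue pad, 4 thick, left of the shaft, x = -96 to 16, reaching 50 from the shaft. Closed it slopes up and out at 52 deg (edge at y = 26, z = 105); pressed it turns down. A fingertip whose shaft-side face is at reader y = 17, lowered to z = 55, opens the cover about 1.5 rad and can slide along x.
- cartridge_center (a point): centre of the white test cartridge with red strip, 52 long (x) x 22 wide x 14 mm high, about 30 g, loose in the lane in front of the cover. Its x points into the reader; front face 26 ahead of this point, rear face 26 behind. It slides easily, and a fingertip has room in the lane behind it.
- flask: bystander: stoppered conical flask, 64 mm wide, 106 mm high; origin at the centre of its underside
- wash: bystander: white squeeze wash bottle with blue cap, 65 x 84 x 183 mm high; origin at the centre of its underside
- spare_cartridge: bystander: second cartridge with yellow strip, 52 x 22 x 14 mm, flat on the bench; origin at the centre of its underside
- beaker_100: bystander: glass beaker, 56 wide, 69 mm high; origin at the centre of its underside
- vial_0: bystander: screw-cap vial, white cap, 24 wide, 52 mm high; origin at the centre of its underside
- vial_1: bystander: screw-cap vial, black cap, 24 wide, 52 mm high; origin at the centre of its underside
- pipette_bulb: bystander: red rubber pipette bulb, 57 x 75 x 80 mm high; origin at the centre of its underside
- tape: bystander: roll of green tape lying flat, 70 wide, 18 mm high; origin at the centre of its underside
There are look-alikes about, which are no part of the job. What is shaped like the part that bears cartridge_center but green or orange is not meant.

How it is judged:
By the outcome, as a careful person would: the job done as asked, in the order asked, and still so for the second after the job is handed in, with the robot touching nothing.
It also fails if it takes over 38 s, if anything falls off the work surface, if the arm or the gripper's body presses on something with over 40 N, if the wrist force passes 120 N, or if a joint passes its speed limit or range.

## Working session

There is one attempt and no reset: what is moved stays moved. The work goes in short steps, Python scripts to look and compute and a shell command to move; the robot and the scene stay as the last step left them, time stands still between calls to the robot, and variables do not carry over. Pictures are saved under pics/ and viewed, at most 10 in all, crops included, and the job is handed in when it is done.

```bash
mkdir -p pics
cat > h.py <<'E'
from bench import *
import numpy as np, cv2, pickle
def cap(name,fn):
    s=read_state(); d=get_image(name); d['st']=s
    pickle.dump(d,open(f'pics/{fn}.pkl','wb'))
    cv2.imwrite(f'pics/{fn}.png',d['img'][:,:,::-1]); return d
def cloud(d):
    "world xyz per pixel"
    K=d['mtx']; z=d['z_map']; v,u=np.mgrid[0:480,0:640]
    p=np.stack([(u-K[0,2])/K[0,0]*z,-(v-K[1,2])/K[1,1]*z,-z],-1)
    return p@np.array(d['rotation']).T+np.array(d['eye'])
E
python3 - <<'E'
from h import *
for n in('scene','side'):
    d=cap(n,n+'0'); print(n,d['mtx'],d['eye'],d['rotation'],[k for k in d])
print(read_state())
E
```

```text
scene [[470.56804935   0.         319.92998452]
 [  0.         470.56804935 238.4459412 ]
 [  0.           0.           1.        ]] [ 192.11254597 -227.72260716  750.94492918] [ 0.35218683 -0.09127105 -0.25403918  0.89615742] ['img', 'z_map', 'mtx', 'eye', 'rotation', 'st']
side [[476.38775084   0.         317.99602346]
 [  0.         476.38775084 247.42447198]
 [  0.           0.           1.        ]] [101.34343122 965.4669106  414.04909253] [-0.14542231  0.54042605  0.801985   -0.20883508] ['img', 'z_map', 'mtx', 'eye', 'rotation', 'st']
{'time_s': 0.1, 'qpos': array([-2.42173767e-03,  3.53542403e-01,  1.63405317e+00, -3.22418295e-05,
        1.15517547e+00, -2.42741496e-03]), 'qvel': array([-0.0008781 , -0.0008132 , -0.00211395,  0.00102366,  0.0001838 ,
       -0.00070503]), 'tau': array([-8.71753400e-04, -5.94903338e+01, -3.34933627e+01,  6.98069832e-02,
        1.83198228e-02, -2.35421521e-05]), 'tcp_pos': array([ 6.24567499e+02, -2.31383723e-02,  2.13964366e+02]), 'orientation': array([ 7.07100042e-01,  7.07113274e-01, -4.26064619e-04, -4.07232891e-04]), 'force': array([-0.81487895, -0.66337202,  0.23220532]), 'ft_torque': array([-0.04119616,  0.00892061,  0.01066015]), 'grip_force': 0.0, 'width': 92.20926909238406}
```

Run:
```python
s=open('h.py').read().replace("np.array(d['rotation']).T","R.from_quat(d['rotation']).as_matrix().T").replace("import numpy","from scipy.spatial.transform import Rotation as R\nimport numpy")
open('h.py','w').write(s)
```

```text
(no output)
```

View pics/scene0.png

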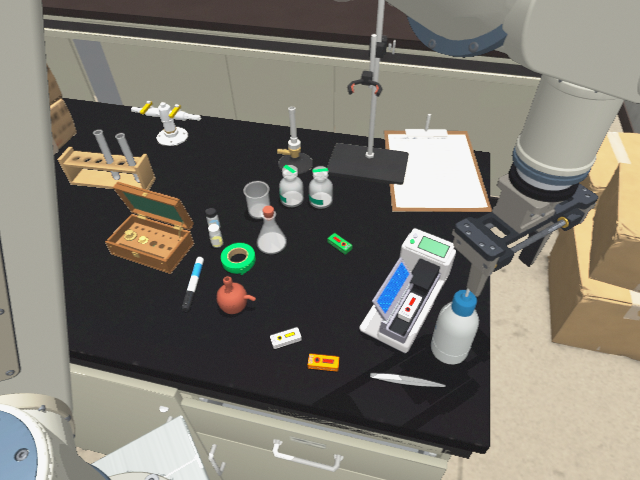

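View pics/side0.png

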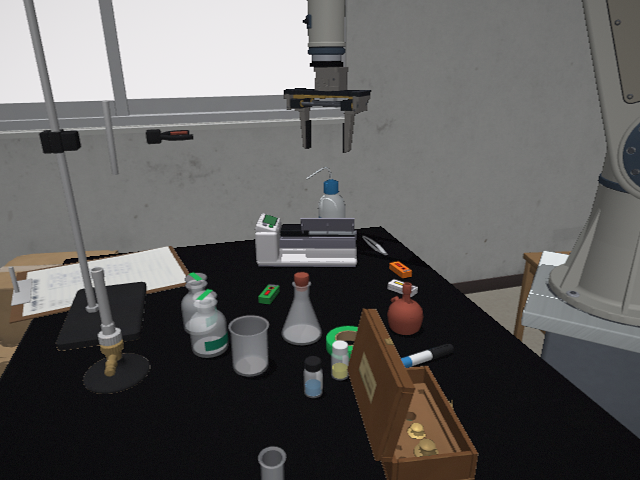

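The scene picture shows the reader at about (410,290). Its blue paddle is at (392,290), the cartridge in the lane at (410,303), the head at (428,255), and the wash bottle close on its right at (453,330). Next I'll fit the reader's pose from the cloud.

```bash
python3 - <<'E'
from h import *
d=pickle.load(open('pics/scene0.pkl','rb')); P=cloud(d); im=d['img'].astype(int)
v,u=np.mgrid[0:480,0:640]
box=(u>355)&(u<460)&(v>225)&(v<350)&(d['z_map']>0)
r,g,b=im[...,0],im[...,1],im[...,2]
def rep(n,m):
    q=P[m]; print(n,len(q),q.mean(0).round(1),q.min(0).round(1),q.max(0).round(1)); return q
rep('bench',(u>340)&(u<355)&(v>290)&(v<310))
blue=rep('blue',box&(b>180)&(r<110)&(u<415))
c=blue.mean(0); w,V=np.linalg.eigh(np.cov((blue-c).T)); print('blue axes',V.T.round(3),w)
rep('red',box&(r>150)&(g<80)&(b<80))
# deck base z~18, head top z~92, lane floor z~50
for z0 in (18,54,64,92):
    m=box&(abs(P[...,2]-z0)<3)
    q=rep(z0,m&(u<435))
    rect=cv2.minAreaRect(q[:,:2].astype(np.float32)); print(rect)
for (x,y) in [(362,330),(404,346),(407,231),(455,243),(404,238),(452,250),(410,303),(402,315),(420,300),(390,330),(400,320),(395,325)]: print(x,y,P[y,x].round(1),im[y,x])
wm=(u>430)&(u<480)&(v>290)&(v<365)&(d['z_map']>0)&(P[...,2]>20)&(P[...,2]<185); rep('wash',wm)
E
python3 - <<'E'
import cv2
i=cv2.imread('pics/scene0.png')[220:370,345:495]
cv2.imwrite('pics/crop0.png',cv2.resize(i,None,fx=4,fy=4,interpolation=cv2.INTER_CUBIC))
E
```

```text
bench 266 [501.9 201.4   2.8] [ 192.1 -227.7   -4.3] [525.3 227.3 750.9]
blue 612 [548.1 133.   88.6] [502.9 103.8  74.9] [597.1 164.2 103.1]
blue axes [[-0.368  0.706 -0.604]
 [-0.282  0.535  0.797]
 [-0.886 -0.464 -0.002]] [  0.91061213  71.21111904 826.8922812 ]
red 28 [568.2 102.6  64.1] [550.7  92.3  61.2] [578.3 109.4  67.4]
18 436 [514.1 118.7  17.7] [482.5  27.4  15. ] [641.3 188.1  21. ]
((584.5690307617188, 110.09371948242188), (168.55735778808594, 134.2935791015625), 24.82663917541504)
54 348 [567.6 108.3  53.3] [497.9  63.3  51. ] [643.8 215.7  56.9]
((588.1160278320312, 127.37535858154297), (183.69671630859375, 74.1673355102539), 41.12558364868164)
64 514 [571.6 113.2  64.1] [499.1  79.5  61. ] [658.7 209.7  67. ]
((585.746337890625, 126.47026062011719), (175.12750244140625, 71.4193344116211), 39.91813659667969)
92 396 [611.  168.7  91.7] [496.5 108.7  89. ] [685.9 222.7  95. ]
((594.0680541992188, 148.047607421875), (202.94996643066406, 50.47379684448242), 33.047462463378906)
362 330 [483.  126.3  14. ] [226 224 222]
404 346 [521.5  56.1  26.2] [213 211 209]
407 231 [716.1 287.7  -1.1] [42 41 43]
455 243 [536.2  25.5 311.2] [107 103  99]
404 238 [697.4 274.6  -0.9] [42 43 42]
452 250 [701.2 149.   78.7] [244 243 243]
410 303 [564.8 101.8  66.2] [247  43  10]
402 315 [539.2  91.   62.9] [204 203 201]
420 300 [588.7 101.6  57.5] [234 233 233]
390 330 [509.4  83.7  50.1] [143 142 152]
400 320 [536.7  90.9  49.5] [62 61 66]
395 325 [522.6  87.   50.4] [62 64 67]
wash 2360 [584.2  16.4  92.2] [564.1 -10.5  20.1] [649.1 118.8 166. ]
```

View pics/crop0.png

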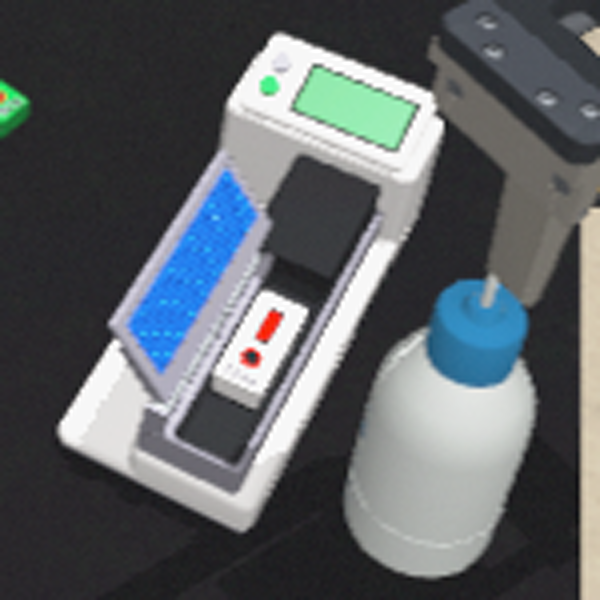

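Reader fit: yaw is about 27.6° and the shaft origin is near along 587, lateral -150. The red strip lies on the lane centre line, which agrees. The wash bottle is close enough to threaten the gripper body, so I'll profile it in the reader frame.

```bash
cat >> h.py <<'E'
YAW=np.radians(27.6); ex=np.array([np.cos(YAW),np.sin(YAW)]); ey=np.array([-ex[1],ex[0]]); ORG=np.array([587.3,-149.7])
def to_r(P): return np.stack([P[...,:2]@ex-ORG[0],P[...,:2]@ey-ORG[1],P[...,2]],-1)
def to_w(x,y): return ex*(x+ORG[0])+ey*(y+ORG[1])
E
python3 - <<'E'
from h import *
v,u=np.mgrid[0:480,0:640]
print('origin world',to_w(0,0))
d=pickle.load(open('pics/scene0.pkl','rb')); Q=to_r(cloud(d)); im=d['img'].astype(int); ok=d['z_map']>0
m=ok&(u>425)&(u<485)&(v>270)&(v<366)&(Q[...,1]<-55)&(Q[...,0]<20)
for z in range(10,215,10):
    q=Q[m&(abs(Q[...,2]-z)<5)]
    if len(q)>3: print(z,len(q),np.percentile(q[:,0],[2,98]).round(),np.percentile(q[:,1],[2,98]).round())
# reader checks
box=ok&(u>355)&(u<460)&(v>225)&(v<350)
L=box&(abs(Q[...,1]+23)<9)
for n,mm in (('cart top',L&(abs(Q[...,2]-64)<2.5)&(im.min(-1)>150)),('head top',box&(abs(Q[...,2]-92)<2.5)&(im.min(-1)>200)&(Q[...,0]>40)),('floor',L&(abs(Q[...,2]-50)<2)),('cover',L&(Q[...,2]>66)&(im.max(-1)<80))):
    q=Q[mm]; print(n,len(q),np.percentile(q,[1,50,99],axis=0).round(1).tolist())
s=pickle.load(open('pics/side0.pkl','rb')); Q=to_r(cloud(s)); 
m=(u>312)&(u<350)&(v>175)&(v<215)&(s['z_map']>0)&(abs(Q[...,1]+100)<60)
for z in range(100,200,10):
    q=Q[m&(abs(Q[...,2]-z)<5)]
    if len(q)>3: print('side',z,len(q),np.percentile(q[:,0],[2,98]).round(),np.percentile(q[:,1],[2,50,98]).round())
E
```

```text
origin world [589.82277854 139.42908561]
10 120 [-81. -55.] [-139.  -80.]
20 118 [-81. -56.] [-138.  -80.]
30 118 [-80. -55.] [-139.  -79.]
40 126 [-80. -57.] [-138.  -78.]
50 134 [-80. -55.] [-138.  -78.]
60 137 [-80. -54.] [-138.  -77.]
70 137 [-80. -55.] [-138.  -78.]
80 144 [-79. -53.] [-138.  -77.]
90 180 [-79. -48.] [-137.  -76.]
100 274 [-77. -39.] [-136.  -77.]
110 357 [-73. -34.] [-131.  -81.]
120 117 [-66. -47.] [-124.  -89.]
130 90 [-64. -48.] [-122.  -89.]
140 97 [-64. -44.] [-122.  -89.]
150 307 [-62. -32.] [-121.  -90.]
160 15 [-49. -45.] [-107. -102.]
170 7 [-46. -43.] [-106. -102.]
cart top 198 [[-67.6, -32.0, 61.9], [-44.4, -24.0, 63.8], [-16.6, -14.1, 66.0]]
head top 196 [[85.5, -40.7, 89.6], [101.1, 9.5, 92.2], [107.5, 37.9, 94.4]]
floor 216 [[-98.4, -31.7, 48.1], [-78.0, -22.6, 50.0], [6.5, -14.2, 51.8]]
cover 266 [[-0.0, -31.7, 66.4], [30.2, -22.7, 68.8], [61.3, -14.2, 71.2]]
side 100 128 [-71. -14.] [-103.  -85.  -77.]
side 110 118 [-66. -19.] [-110.  -90.  -80.]
side 120 61 [-59. -25.] [-107.  -95.  -89.]
side 130 66 [-57. -25.] [-104.  -93.  -88.]
side 140 63 [-57. -25.] [-102.  -93.  -89.]
side 150 64 [-56. -25.] [-113. -100.  -89.]
side 160 5 [-41. -38.] [-108. -108. -106.]
```

The reader fit holds: cover x 0–61, floor from -98, and the cartridge spans -68 to -16. The wash cap (top z≈155, y≥-89) would foul an upright gripper body. I'll lean the tool 8° to the left about the lane axis and go to a hover behind the cartridge.

```bash
python3 -m crank '[0,0,-7,-0.0137,0.0128,0,0.033, 0,0,-7,-0.0137,0.0128,0,0.033, 0,0,-7,-0.0137,0.0128,0,0.033, 0,0,-7,-0.0137,0.0128,0,0.033, 0,0,-7,-0.0137,0.0128,0,0.033, 0,0,-7,-0.0137,0.0128,0,0.033, 0,0,-7,-0.0137,0.0128,0,0.033, 0,0,-7,-0.0137,0.0128,0,0.033]' 10
python3 -m crank '[0,0,-6.4,0,0,0,0.033, -4.43,-2.32,0,0,0,0,0.033, -2.66,-1.39,0,0,0,0,0.033, 0,0,0,0,0,-0.02,0.033, 0,0,0,0,0,-0.02,0.033, 0,0,0,0,0,-0.02,0.033,0,0,0,0,0,0,0.033,0,0,0,0,0,0,0.033]'
cat >> h.py <<'E'
def where():
    s=read_state(); M=R.from_quat(s['orientation']).as_matrix()
    Rr=np.eye(3); Rr[:2,0]=ex; Rr[:2,1]=ey
    print('t',round(s['time_s'],2),'tcp_r',to_r(s['tcp_pos']).round(1),'F_r',(Rr.T@s['force']).round(1),'w',round(s['width'],1),'tooly_r',(Rr.T@M[:,1]).round(3),'toolz_r',(Rr.T@M[:,2]).round(3)); return s
E
python3 - <<'E'
from h import *
where(); cap('wrist','w1'); cap('scene','s1')
E
```

```text
time_s: 0.77
tcp_pos: [514.4, 102.9, 214.3]
orientation: [0.957, 0.289, -0.0, -0.0]
force: [-0.9, -0.9, 1.2]
width: 40.6
grip_force: 0.0
time_s: 1.43
tcp_pos: [514.5, 102.2, 153.9]
orientation: [0.969, 0.238, 0.015, 0.068]
force: [-0.1, 0.8, 1.2]
width: 33.0
grip_force: 0.0
t 1.43 tcp_r [-84.    1.9 153.9] F_r [0.3 0.8 1.2] w 33.0 tooly_r [ 0.    -0.99   0.139] toolz_r [-0.003 -0.139 -0.99 ]
```

View pics/w1.png

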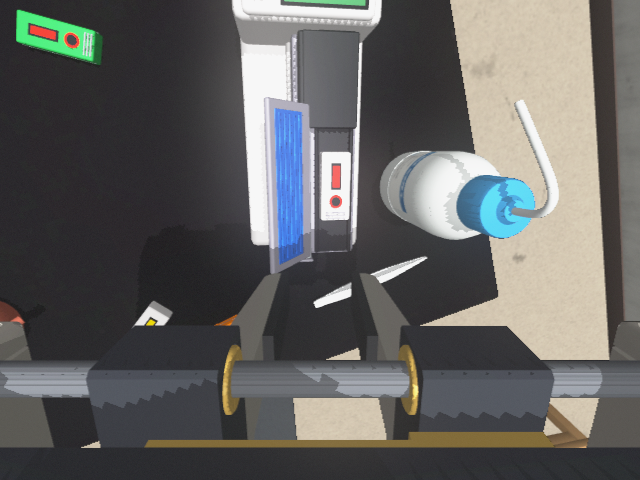

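The wrist view is aligned with the lane. The cartridge is at (336,188), the paddle at (290,180) and the spout bends away to the right. I'll check the positions from this close view.

Run:
```python
from h import *
d=pickle.load(open('pics/w1.pkl','rb')); s=d['st']; K=d['mtx']; z=d['z_map']; v,u=np.mgrid[0:480,0:640]
p=np.stack([(u-K[0,2])/K[0,0]*z,-(v-K[1,2])/K[1,1]*z,-z],-1)
T=np.array(d['tool_from_camera']); p=p@T[:3,:3].T+T[:3,3]
Q=to_r(p@R.from_quat(s['orientation']).as_matrix().T+s['tcp_pos']); im=d['img'].astype(int); ok=z>0
b=ok&(u>230)&(u<375)&(v<265)
def rep(n,m): q=Q[m]; print(n,len(q),np.percentile(q,[1,50,99],axis=0).round(1).tolist())
rep('cart',b&(u>318)&(u<352)&(v>145)&(v<225)&(im.min(-1)>150)&(abs(Q[...,2]-64)<4))
rep('floor',b&(u>318)&(u<350)&(v>130)&(abs(Q[...,2]-50)<3)&(im.max(-1)<90))
rep('cover',b&(u>300)&(u<358)&(v>30)&(v<130)&(abs(Q[...,2]-69)<4))
rep('paddle',b&(u>266)&(u<310)&(v>98)&(v<272)&(Q[...,2]>70))
rep('cap',ok&(u>455)&(u<540)&(v>170)&(v<240)&(im[...,2]>150)&(im[...,0]<110))
```

```text
cart 1580 [[-67.2, -33.1, 61.5], [-41.5, -20.9, 63.3], [-16.4, -11.7, 64.9]]
floor 602 [[-97.0, -36.3, 47.8], [-88.0, -24.5, 49.5], [-1.0, -12.0, 52.8]]
cover 5413 [[1.0, -35.8, 66.5], [32.8, -16.5, 68.3], [61.3, 2.7, 70.8]]
paddle 6520 [[-92.1, -0.2, 70.4], [-34.3, 15.4, 91.2], [15.1, 28.4, 104.4]]
cap 2955 [[-61.0, -120.5, 129.8], [-42.0, -100.3, 147.6], [-28.7, -88.5, 153.5]]
```

```bash
python3 -m crank '[0,0,0,0,0,-0.014,0.033, 0,0,0,0,0,-0.014,0.033, 0,0,0,0,0,-0.014,0.033, 0,0,0,0,0,-0.012,0.033, 0,0,0,0,0,-0.012,0.033, 0,0,0,0,0,-0.012,0.033, 0,0,0,0,0,-0.01,0.033, 0,0,0,0,0,-0.008,0.033]'
python3 -m crank '[0,0,0,0,0,-0.002,0.033, 0,0,0,0,0,0,0.033]'
python3 - <<'E'
from h import *
where(); d=cap('scene','s2'); w=cap('wrist','w2')
a=cv2.resize(d['img'][215:375,340:500],(400,400)); b=cv2.resize(w['img'][0:480,120:600],(400,400))
cv2.imwrite('pics/both2.png',np.hstack([a,b])[:,:,::-1])
E
```

```text
time_s: 2.2
tcp_pos: [516.6, 102.8, 59.1]
orientation: [0.969, 0.238, 0.018, 0.068]
force: [0.2, 0.6, 5.0]
width: 33.1
grip_force: 1.9
time_s: 2.37
tcp_pos: [516.0, 102.6, 56.8]
orientation: [0.969, 0.238, 0.017, 0.068]
force: [0.2, 2.4, 3.4]
width: 33.0
grip_force: 1.6
t 2.37 tcp_r [-82.5   1.5  56.8] F_r [1.3 2.  3.4] w 33.0 tooly_r [-0.    -0.99   0.139] toolz_r [ 0.001 -0.139 -0.99 ]
```

View pics/both2.png

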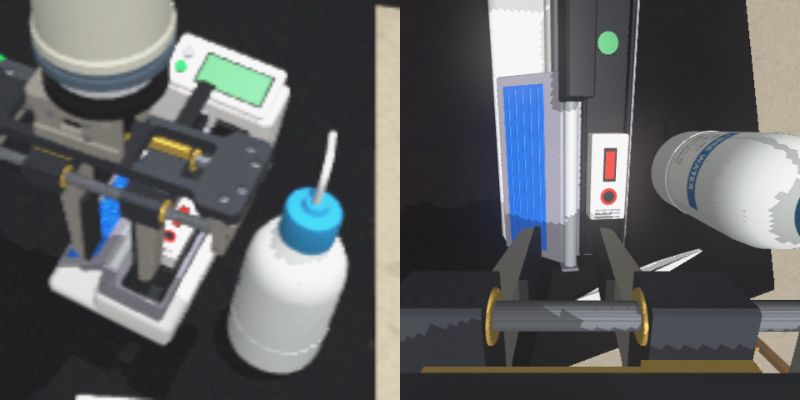

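The cover stands upright (right half, near (575,60)), the lane finger is just behind the cartridge at (612,235), and the bottle is clear. I'll lower slightly more and verify the opening angle from the paddle plane.

```bash
python3 -m crank '[0,0,0,0,0,-0.002,0.033, 0,0,0,0,0,0,0.033]'
python3 - <<'E'
from h import *
s=where(); d=cap('wrist','w3'); K=d['mtx']; z=d['z_map']; v,u=np.mgrid[0:480,0:640]
p=np.stack([(u-K[0,2])/K[0,0]*z,-(v-K[1,2])/K[1,1]*z,-z],-1)
T=np.array(d['tool_from_camera']); p=p@T[:3,:3].T+T[:3,3]
Q=to_r(p@R.from_quat(s['orientation']).as_matrix().T+s['tcp_pos']); im=d['img'].astype(int)
q=Q[(z>0)&(im[...,2]>150)&(im[...,0]<110)&(u<320)&(v<260)]
w,V=np.linalg.eigh(np.cov(q.T)); n=V[:,0]; print(len(q),n.round(3),'open',np.radians(52)+np.arctan(n[1]/n[2]))
E
```

```text
time_s: 2.63
tcp_pos: [515.8, 102.5, 54.9]
orientation: [0.969, 0.238, 0.017, 0.068]
force: [0.9, 1.9, 2.5]
width: 33.2
grip_force: 1.4
t 2.63 tcp_r [-82.8   1.5  54.9] F_r [1.7 1.3 2.5] w 33.2 tooly_r [-0.    -0.99   0.139] toolz_r [ 0.001 -0.139 -0.99 ]
6702 [0.001 0.705 0.709] open 1.6905035210439867
```

Open to 1.69 rad, as predicted. Now the push: 72 mm first.

```bash
python3 -m crank '[0,0,0,0.0044,0.0023,0,0.033, 0,0,0,0.0071,0.0037,0,0.033, 0,0,0,0.0089,0.0046,0,0.033, 0,0,0,0.0089,0.0046,0,0.033, 0,0,0,0.0089,0.0046,0,0.033, 0,0,0,0.0089,0.0046,0,0.033, 0,0,0,0.0089,0.0046,0,0.033, 0,0,0,0.0044,0.0023,0,0.033]'
python3 -m crank '[0,0,0,0.0022,0.0012,0,0.033, 0,0,0,0,0,0,0.033]'
python3 - <<'E'
from h import *
where(); d=cap('scene','s4'); w=cap('wrist','w4')
a=cv2.resize(d['img'][215:375,340:500],(400,400)); b=cv2.resize(w['img'][0:480,120:600],(400,400))
cv2.imwrite('pics/both4.png',np.hstack([a,b])[:,:,::-1])
E
```

```text
time_s: 3.35
tcp_pos: [577.5, 134.6, 54.6]
orientation: [0.969, 0.238, 0.017, 0.068]
force: [-3.1, 0.6, 3.0]
width: 32.9
grip_force: 1.8
time_s: 3.52
tcp_pos: [578.9, 135.4, 54.6]
orientation: [0.969, 0.238, 0.017, 0.068]
force: [-0.6, 3.0, 1.5]
width: 33.2
grip_force: 1.7
t 3.52 tcp_r [-11.6   1.5  54.6] F_r [0.9 3.  1.5] w 33.2 tooly_r [-0.    -0.99   0.139] toolz_r [ 0.001 -0.139 -0.99 ]
```

View pics/both4.png

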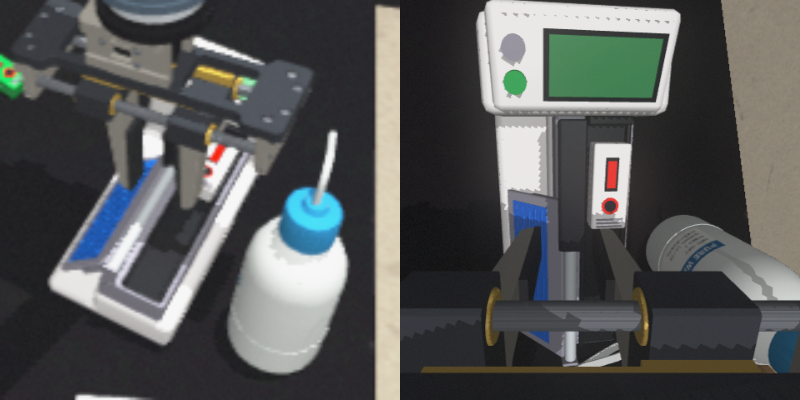

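The cartridge is going in straight (right half, (610,185)) and has about 9 mm left. I'll finish slowly while watching the force.

```bash
python3 -m crank '[0,0,0,0.0018,0.0009,0,0.033, 0,0,0,0.0018,0.0009,0,0.033, 0,0,0,0.0018,0.0009,0,0.033, 0,0,0,0,0,0,0.033]'
python3 -c "from h import *; where()"
python3 -m crank '[0,0,0,0.0013,0.0007,0,0.033, 0,0,0,0,0,0,0.033]'
python3 -c "from h import *; where()"
python3 -m crank '[0,0,0,0.0009,0.0005,0,0.033, 0,0,0,0,0,0,0.033]'
python3 -c "from h import *; where()"
```

```text
time_s: 3.95
tcp_pos: [583.3, 137.5, 54.5]
orientation: [0.969, 0.238, 0.016, 0.068]
force: [-2.6, 1.7, 2.6]
width: 32.8
grip_force: 1.7
t 3.95 tcp_r [-6.6  1.3 54.5] F_r [-1.5  2.8  2.6] w 32.8 tooly_r [-0.    -0.99   0.139] toolz_r [-0.    -0.139 -0.99 ]
time_s: 4.12
tcp_pos: [584.7, 138.3, 54.5]
orientation: [0.969, 0.238, 0.017, 0.068]
force: [-3.2, 1.3, 2.7]
width: 32.8
grip_force: 1.7
t 4.12 tcp_r [-5.   1.3 54.5] F_r [-2.2  2.7  2.7] w 32.8 tooly_r [-0.    -0.99   0.139] toolz_r [-0.    -0.139 -0.99 ]
time_s: 4.28
tcp_pos: [585.7, 138.9, 54.6]
orientation: [0.969, 0.238, 0.017, 0.068]
force: [-3.8, 2.2, 1.8]
width: 33.0
grip_force: 1.7
t 4.28 tcp_r [-3.9  1.4 54.6] F_r [-2.3  3.7  1.8] w 33.0 tooly_r [ 0.    -0.99   0.139] toolz_r [ 0.    -0.139 -0.99 ]
```

```bash
python3 -m crank '[0,0,0,0.0009,0.0005,0,0.033, 0,0,0,0,0,0,0.033]'
python3 -c "from h import *; where()"
python3 -m crank '[0,0,0,0.0009,0.0005,0,0.033, 0,0,0,0,0,0,0.033]'
python3 - <<'E'
from h import *
s=where(); d=cap('wrist','w5'); K=d['mtx']; z=d['z_map']; v,u=np.mgrid[0:480,0:640]
p=np.stack([(u-K[0,2])/K[0,0]*z,-(v-K[1,2])/K[1,1]*z,-z],-1)
T=np.array(d['tool_from_camera']); p=p@T[:3,:3].T+T[:3,3]
Q=to_r(p@R.from_quat(s['orientation']).as_matrix().T+s['tcp_pos']); im=d['img'].astype(int)
q=Q[(z>0)&(im.min(-1)>150)&(abs(Q[...,1]+23)<10)&(abs(Q[...,2]-64)<4)&(Q[...,0]<70)]
print(len(q),np.percentile(q,[1,50,99],axis=0).round(1).tolist())
E
```

```text
time_s: 4.45
tcp_pos: [586.7, 139.4, 54.6]
orientation: [0.969, 0.238, 0.017, 0.068]
force: [-2.4, 2.0, 1.5]
width: 32.8
grip_force: 1.7
t 4.45 tcp_r [-2.8  1.4 54.6] F_r [-1.2  2.8  1.5] w 32.8 tooly_r [ 0.    -0.99   0.139] toolz_r [ 0.    -0.139 -0.99 ]
time_s: 4.62
tcp_pos: [587.6, 139.9, 54.6]
orientation: [0.969, 0.238, 0.017, 0.068]
force: [-2.9, 0.9, 2.0]
width: 32.9
grip_force: 1.7
t 4.62 tcp_r [-1.8  1.4 54.6] F_r [-2.2  2.2  2. ] w 32.9 tooly_r [ 0.    -0.99   0.139] toolz_r [ 0.    -0.139 -0.99 ]
2785 [[9.8, -32.9, 61.9], [37.1, -21.9, 63.3], [58.7, -13.1, 64.7]]
```

Cartridge front is at about 58.7 and there is no stop force yet, so I'll continue in 1 mm steps.

```bash
for i in 1; do python3 -m crank '[0,0,0,0.0009,0.0005,0,0.033, 0,0,0,0,0,0,0.033]' >/dev/null; python3 -c "from h import *; where()"; done
python3 -m crank '[0,0,0,0.0009,0.0005,0,0.033, 0,0,0,0,0,0,0.033]' >/dev/null; python3 -c "from h import *; where()"
```

```text
t 4.83 tcp_r [-1.2  1.4 54.5] F_r [-3.5  2.8  4.6] w 33.0 tooly_r [-0.    -0.99   0.139] toolz_r [-0.001 -0.139 -0.99 ]
t 5.0 tcp_r [-1.1  1.5 54.5] F_r [-6.8  3.1  6.3] w 32.9 tooly_r [-0.    -0.99   0.139] toolz_r [-0.002 -0.139 -0.99 ]
```

```bash
python3 -m crank '[0,0,0,0.0009,0.0005,0,0.033, 0,0,0,0,0,0,0.033]' >/dev/null
python3 - <<'E'
from h import *
where(); w=cap('wrist','w6')
cv2.imwrite('pics/w6.png',w['img'][100:440,220:560,::-1])
E
```

```text
t 5.17 tcp_r [-0.9  1.5 54.4] F_r [-10.    3.2   8.5] w 32.9 tooly_r [-0.    -0.99   0.139] toolz_r [-0.004 -0.139 -0.99 ]
```

View pics/w6.png

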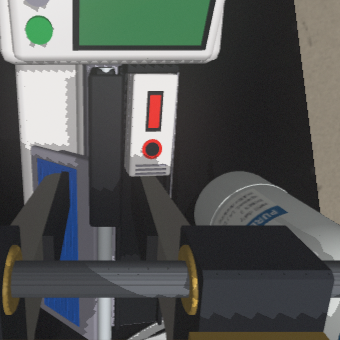

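It is home: 10 N with no further travel, and the front face is at the head, around (155,75) in the crop. I'll draw back 50 mm with the cover held open, then raise.

```bash
python3 -m crank '[0,0,0,-0.0044,-0.0023,0,0.033, 0,0,0,-0.0089,-0.0046,0,0.033, 0,0,0,-0.0089,-0.0046,0,0.033, 0,0,0,-0.0089,-0.0046,0,0.033, 0,0,0,-0.0089,-0.0046,0,0.033, 0,0,0,-0.0044,-0.0023,0,0.033, 0,0,0,0,0,0,0.033, 0,0,0,0,0,0.006,0.033]'
python3 -m crank '[0,0,0,0,0,0.008,0.033, 0,0,0,0,0,0.008,0.033, 0,0,0,0,0,0.008,0.033, 0,0,0,0,0,0.008,0.033, 0,0,0,0,0,0.008,0.033, 0,0,0,0,0,0.01,0.033, 0,0,0,0,0,0.01,0.033, 0,0,0,0,0,0.01,0.033]'
python3 -m crank '[0,0,0,-0.01,-0.0052,0.02,0.033, 0,0,0,-0.01,-0.0052,0.02,0.033, 0,0,0,-0.01,-0.0052,0.02,0.033, 0,0,0,0,0,0.01,0.033, 0,0,0,0,0,0,0.033, 0,0,0,0,0,0,0.033]'
python3 - <<'E'
from h import *
s=where(); d=cap('scene','s7'); w=cap('wrist','w7'); K=w['mtx']; z=w['z_map']; v,u=np.mgrid[0:480,0:640]
p=np.stack([(u-K[0,2])/K[0,0]*z,-(v-K[1,2])/K[1,1]*z,-z],-1)
T=np.array(w['tool_from_camera']); p=p@T[:3,:3].T+T[:3,3]
Q=to_r(p@R.from_quat(s['orientation']).as_matrix().T+s['tcp_pos']); im=w['img'].astype(int)
q=Q[(z>0)&(im[...,2]>150)&(im[...,0]<110)&(abs(Q[...,0]+40)<60)&(abs(Q[...,1]-20)<30)]
V=np.linalg.eigh(np.cov(q.T))[1]; n=V[:,0]; print(len(q),'open',np.radians(52)+np.arctan(n[1]/n[2]))
q=Q[(z>0)&(im.max(-1)<100)&(abs(Q[...,0]-30)<25)&(abs(Q[...,1]+20)<12)&(Q[...,2]>40)]; print('cover z',np.percentile(q[:,2],[2,50,98]))
a=cv2.resize(d['img'][215:375,340:500],(400,400)); b=cv2.resize(w['img'][0:480,120:600],(400,400))
cv2.imwrite('pics/both7.png',np.hstack([a,b])[:,:,::-1])
E
```

```text
time_s: 5.88
tcp_pos: [543.9, 117.7, 59.7]
orientation: [0.969, 0.238, 0.015, 0.068]
force: [-3.2, 2.2, 0.8]
width: 32.7
grip_force: 1.5
time_s: 6.55
tcp_pos: [545.7, 118.4, 131.7]
orientation: [0.969, 0.238, 0.017, 0.068]
force: [0.4, -0.7, -0.4]
width: 33.5
grip_force: 0.0
time_s: 7.05
tcp_pos: [516.5, 103.0, 201.0]
orientation: [0.969, 0.238, 0.018, 0.068]
force: [0.0, 0.1, -1.3]
width: 33.1
grip_force: 0.0
t 7.05 tcp_r [-81.9   1.7 201. ] F_r [ 0.   0.1 -1.3] w 33.1 tooly_r [-0.    -0.99   0.139] toolz_r [ 0.002 -0.139 -0.99 ]
2591 open -0.0036917518249997006Traceback (most recent call last):
  File "<stdin>", line 8, in <module>
    return _quantile_unchecked(
        a, q, axis, out, overwrite_input, method, keepdims, weights)
    return _ureduce(a,
                    func=_quantile_ureduce_func,
    ...<5 lines>...
                    overwrite_input=overwrite_input,
                    method=method)
    r = func(a, **kwargs)
    result = _quantile(arr,
                       quantiles=q,
    ...<2 lines>...
                       out=out,
                       weights=wgt)
    slices_having_nans = np.isnan(arr[-1, ...])
                                  ~~~^^^^^^^^^
IndexError: index -1 is out of bounds for axis 0 with size 0
```

Run:
```python
import cv2,numpy as np
a=cv2.imread('pics/s7.png')[215:375,340:500]; b=cv2.imread('pics/w7.png')[:,120:600]
cv2.imwrite('pics/both7.png',np.hstack([cv2.resize(a,(400,400)),cv2.resize(b,(400,400))]))
```

```text
(no output)
```

View pics/both7.png

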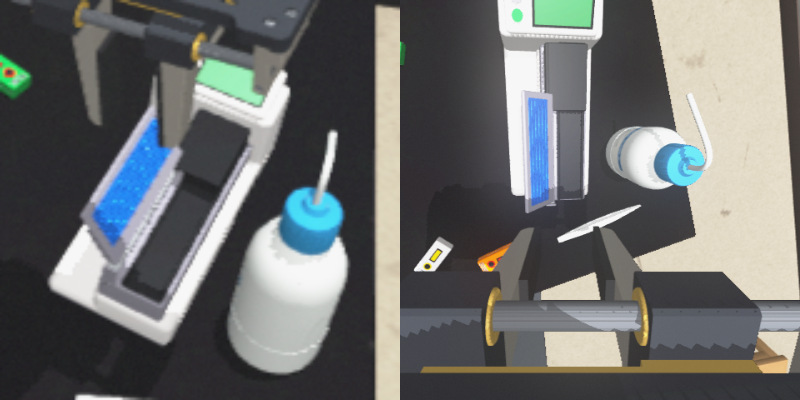

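The cover is fully closed (0.00 rad), the lane is empty with the cartridge under the hood, the bottle has not moved, and the robot is clear. Handing in.

```bash
python3 -c "from bench import *; print(hand_in())"
```

```text
the job is handed in; nothing more can be done
None
```

The white test cartridge is fully home against the stop and the light cover has closed completely over it. The robot is clear, the job took about 7 s of robot time, and it has been handed in; no verdict came back.

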